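# Find the hidden release notch in the edge of a specimen case

### The arm

A 6-joint arm with a two-finger parallel gripper is mounted at the origin on a cart in front of the work surface, level with it; the furniture and walls round the work are solid. World frame = base frame: x ahead of the robot, y to its left, z up, the work surface at z = 0. Lengths are in m, angles in degrees, forces in N, time in s.
With the tool pointing down it reaches from about 0.25 to 0.725 m from the base axis. Payload 9.7 kg.
Tool frame: the origin (TCP) lies midway between the tips of the shut fingers; the grasp point (between the pads) lies 19 mm behind it (grip_point_offset is the distance from the TCP to the grasp point, in m); y points along the fingers, z is the direction in which the jaws open and shut, and the axes are right-handed (so a half turn about y gives the same grasp; the last joint's range is limited). The gripper opens to 85 mm and grips with 20 to 120 N. Pads are 22 mm wide; open, the fingers measure 114 mm over their backs; the gripper's body (76 mm by 85 mm) begins 54 mm behind the grasp point. The pads swing forward as they close: fully open they stand 13 mm farther back than shut.
Start: joints at [-74.485, 4.979, 10.078, 95.1, 0, 90], TCP at [0.147, -0.53, 0.231] pointing down, gripper open.
Joint ranges: [-179.16, 179.16], [-48.56, 103.87], [-65.8, 70.77], [-126.05, 130.52], [-82.76, 87.17], [-180, 180]. Speed limits (degrees/s): [127.2, 127.2, 147.25, 180, 180, 180].

### API

Orientations are given as [roll, pitch, yaw] about the fixed x, y, z axes, in that order (R = Rz(yaw) Ry(pitch) Rx(roll)).
In Python, from workcell import get_obs, camera, job_done, grip_point_offset gives the robot as it stands.
- The arm moves only by the tool move_arm, never from a script. Its argument "deltas" is a list that holds one entry, the list of rows, each a list of 4 numbers: the shift along the tool's x, y, z in m, then the turn about the tool's y in degrees. A call has 1 to 5 rows; each row is the pose to reach, as a shift and turn from the pose commanded when the call began, along the tool's axes at that moment; what a row does not reach only later rows make up. A row lasts 1/10 s, in which the tool goes at most 50 mm and 8.59 degrees, less where a joint would pass 70% of its speed; a pose out of reach is approached as far as the arm can. A call with a gripper value outside its range is refused whole. "claw" is the finger opening in m, from 0 to 0.0854, set as the call begins (left out, the last holds). The fingers move at their own pace and stop on an object; "newtons" is the grip in N (left out, the last holds). Time passes only in rows, so rows that repeat a pose let the fingers close. It gives the time, the measured TCP pose, the force and the opening at its end, in the units of the state.
- get_obs(): the state, without advancing time (a new reading comes with each control period).
- camera(name): name is "side" or "top" or "wrist"; returns a dict with "color" (400x640x3 uint8, blue, green, red), "range_z" (400x640 float32, m along the optical axis (not along the pixel's ray), 0 where there is no reading), "fx", "fy", "cx", "cy" (pixels), "k1" (the pictures are not rectified: a ray, as slopes to the right and down, at radius r is drawn at 1 + k1 r^2 times it, then the intrinsics apply), "T" (4x4, takes a point from camera to world coordinates). Camera axes: x right, y down, z forward; pixel columns grow to the right and rows downward; lengths in m; the calibration is good to about 2 mm. A picture is of the moment at which its call begins.
- job_done(): hands the job in, once; it reports no verdict.
The state is a dict: "time": time; "q": joint angles; "qd": joint speeds; "joint_efforts": joint torques, N m; "ee_pos": TCP position; "tcp_rot": TCP orientation; "wrist_force": force on the tool from outside, world axes, zero at the start; "torque": the same for the moment, N m; "opening": finger opening in m.
Only numpy, scipy, OpenCV 4.12 (cv2) and the standard library are available. Lean on these libraries where they do the work, as an engineer would, in place of code of your own. Each camera call takes 0.05 s, during which the arm holds its last target. There are 200 camera calls.

### The job

Open the catch of the low white specimen case: feel along the black edge strip on the robot's side of the case with a light fingertip to find the notch hidden in it, gently press the release inside the notch fully down so that the lid pops ajar, and come away clear. Work by touch on the strip only: do not pry at or lean on the lid, lift nothing, and leave everything else on the table where it is.

Things in the scene. Friction and masses are not known exactly. Their poses are not given: they have to be found in the camera images.
- case: low specimen case fixed to the table, 148 (x) x 300 (y) x 86 mm high: grey base, white top part, white hinged lid. Origin on the table under it; -x faces the robot, z up. White part: x = -36 to +72 mm; its front face rises to 86 mm, with the lid ajar to about 100 mm. In front of it, x = -72 to -34 mm, runs the black edge strip; a black front sheet, x -76 to -72 mm, 66 mm high, screens it.
- strip_mid (a point): middle of the black edge strip's top face, 70 mm above the table; axes as the case. Strip 38 mm wide (x), 300 mm long (y -150 to +150 mm): six black segments, 50 mm each, centred at y = -125, -75, -25, 25, 75, 125 mm. Five are rigid, tops flush at 70 mm. In place of the other one (not told which) is the notch, 50 mm long, full strip width, open at the top.
- release (a joint): black release plate, the floor of the notch; its top lies 12 mm below the strip's top (58 mm above the table). In m: 0 = up, as found; grows as it is pressed straight down, to 0.008 at its stop. It takes about 5 to 10 N, stays where it is left and does not spring back. The stop is rigid: ease up there.
- lid (a joint): lid hinge, rad: 0 = shut, 0.128 = ajar (front edge 13 mm up). Linked to the release: it rises by 0.016 rad for each mm of press.
- marker: blue-capped white marker, 131 mm long, 13 mm high, lying loose on the table in front of the case, between it and the robot; leave alone. Origin at the centre of its underside.
- bottle: white reagent bottle with a blue band, 47 mm across, 100 mm high, loose, behind the case to the right; leave alone. Origin at the centre of its underside.
- tube_a: capped tube, 193 mm long, 20 mm thick, lying loose left of the case; leave alone. Origin at the centre of its underside.
- bundle: bundle of tubes held by a band, 82 x 215 x 38 mm, lying loose at the left; leave alone. Origin at the centre of its underside.
- dish: petri dish, 93 mm across, 15 mm high, loose, at the far left; leave alone. Origin at the centre of its underside.

How it is judged:
By the outcome, as a careful person would: the job done as asked, in the order asked, and still so for the second after the job is handed in, with the robot touching nothing.
It also fails if it takes over 54 s, if anything falls off the work surface, if the arm or the gripper's body presses on something with over 40 N, if the wrist force passes 120 N, or if a joint passes its speed limit or range.

## Working session

There is one attempt and no reset: what is moved stays moved. The work goes in short steps, Python scripts to look and compute and a tool call to move; the robot and the scene stay as the last step left them, time stands still between calls to the robot, and variables do not carry over. Pictures are saved under pics/ and viewed, about 8 in all and at most 12, crops included, and the job is handed in when it is done.

Besides the shell and the picture viewer there is one more tool, called as a command line: name --argument value ..., lists and objects as JSON in quotes. move_arm: Moves the arm, as the interface text tells. Its arguments: {"type":"object","properties":{"deltas":{"type":"array"},"claw":{"type":"number"},"newtons":{"type":"number"}},"required":["deltas"]}

```bash
mkdir -p pics; cat > h.py <<'E'
import numpy as np, cv2
from workcell import get_obs, camera
def cast(c,u,v,z):
    p=cv2.undistortPoints(np.array([[[u,v]]],float),np.array([[c['fx'],0,c['cx']],[0,c['fy'],c['cy']],[0,0,1]]),np.array([c['k1'],0,0,0.]))[0,0]
    d=c['T'][:3,:3]@[p[0],p[1],1]; o=c['T'][:3,3]
    return o+d*(z-o[2])/d[2]
def pt(c,u,v):
    p=cv2.undistortPoints(np.array([[[u,v]]],float),np.array([[c['fx'],0,c['cx']],[0,c['fy'],c['cy']],[0,0,1]]),np.array([c['k1'],0,0,0.]))[0,0]
    z=c['range_z'][int(v),int(u)]
    return c['T'][:3,:3]@[p[0]*z,p[1]*z,z]+c['T'][:3,3]
E
python3 - <<'E'
from h import *
import pickle
for n in ('top','side'):
    c=camera(n); pickle.dump(c,open(n+'.pkl','wb')); cv2.imwrite(f'pics/{n}0.png',c['color']); print(n,c['T'].round(3).tolist(),c['k1'])
print(get_obs())
E
```

```text
top [[-0.016, -0.981, 0.191, 0.291], [-1.0, 0.021, 0.022, 0.098], [-0.026, -0.19, -0.981, 1.49], [0.0, 0.0, 0.0, 1.0]] -0.1499733070939849
side [[0.965, -0.16, 0.206, 0.382], [-0.261, -0.597, 0.758, -0.593], [0.001, -0.786, -0.619, 0.681], [0.0, 0.0, 0.0, 1.0]] 0.025618222639992146
{'time': 0.1, 'q': array([-7.44840178e+01,  5.00699992e+00,  1.00373123e+01,  9.50993389e+01,
        1.32250152e-03,  9.00002170e+01]), 'qd': array([-0.0691482 , -0.05924951,  0.18875361, -0.06885686,  0.09119524,
        0.08413063]), 'joint_efforts': array([ 2.74056147e-03, -5.21561873e+01,  4.65654874e+01,  1.59185752e-02,
        1.39685208e-04, -4.57156446e-08]), 'ee_pos': array([ 0.14707764, -0.52974635,  0.23064801]), 'tcp_rot': array([-9.00690265e+01,  1.32223910e-03, -1.64484236e+02]), 'wrist_force': array([ 0.26538464,  0.24299095, -0.33845337]), 'torque': array([-0.02523343,  0.04899654,  0.06612519]), 'opening': 0.0854498426383341}
```

View pics/top0.png

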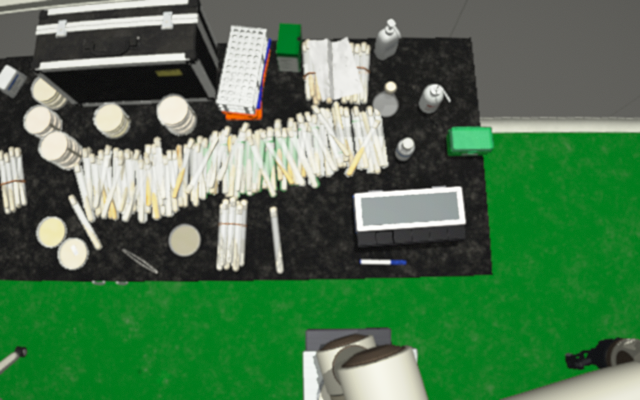

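View pics/side0.png

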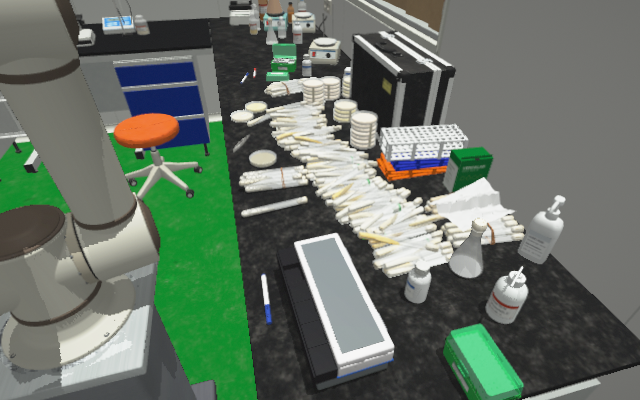

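The top view shows the case at about (355–465, 187–245) with the marker in front at (385,262). The side view shows the case at (280–390, 235–385) with the strip along its left edge.

```bash
python3 - <<'E'
from h import *
import pickle
for n,roi in (('top',(345,180,475,255)),('side',(265,225,400,390))):
    c=pickle.load(open(n+'.pkl','rb')); im=c['color']; x0,y0,x1,y1=roi
    hsv=cv2.cvtColor(im,cv2.COLOR_BGR2HSV)
    m=np.zeros(im.shape[:2],np.uint8); m[y0:y1,x0:x1]=((hsv[...,2]>95)&(hsv[...,1]<60))[y0:y1,x0:x1]
    k,_=cv2.findContours(m,0,2); k=max(k,key=cv2.contourArea); r=cv2.minAreaRect(k)
    h=cv2.convexHull(k); a=cv2.approxPolyN(h,4)[0] if hasattr(cv2,'approxPolyN') else cv2.boxPoints(r)
    for p in a: print(n,p,cast(c,*map(float,p),.086).round(4),pt(c,*np.clip(p,0,639)).round(3))
    cv2.imwrite(f'pics/{n}crop.png',cv2.resize(cv2.convertScaleAbs(im[y0:y1,x0:x1],alpha=2.0,beta=10),None,fx=4 if n=='side' else 6,fy=4 if n=='side' else 6,interpolation=2)[:600,:800])
E
```

```text
top [466 224] [ 0.4865 -0.2978  0.086 ] [ 0.499 -0.323 -0.002]
top [356 232] [0.4714 0.0058 0.086 ] [0.476 0.003 0.047]
top [352 191] [0.5855 0.0131 0.086 ] [0.603 0.008 0.002]
top [462 184] [ 0.599  -0.2947  0.086 ] [ 0.619 -0.32  -0.005]
side [401 355] [ 0.5981 -0.3077  0.086 ] [ 0.629 -0.267  0.001]
side [339 377] [ 0.4863 -0.3161  0.086 ] [ 0.494 -0.296  0.044]
side [292 241] [0.4747 0.0059 0.086 ] [ 0.488  0.093 -0.   ]
side [338 231] [0.585  0.0104 0.086 ] [ 0.614  0.098 -0.   ]
```

View pics/sidecrop.png

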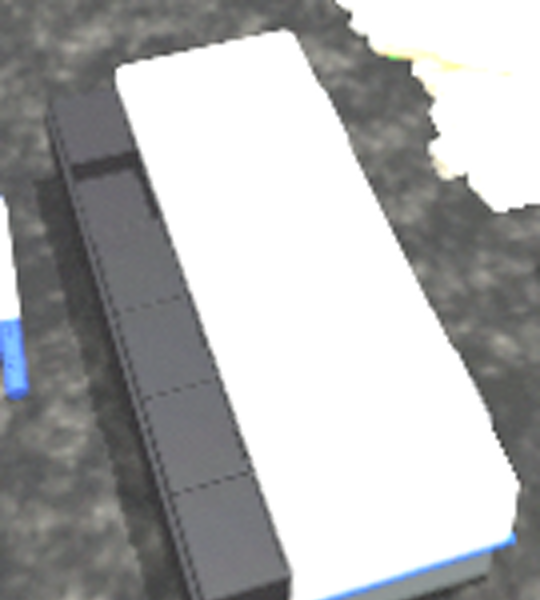

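View pics/topcrop.png

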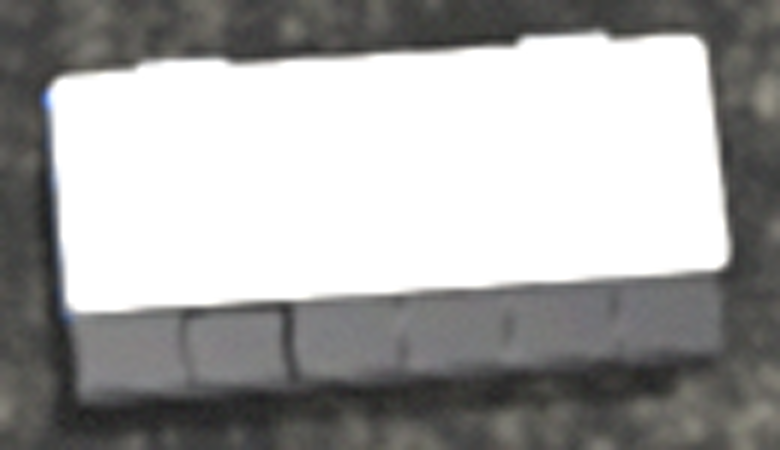

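The notch shows faintly in both crops as the second segment from the +y end: in the top crop its dark walls are at (188,312–385) and (292,305–378), and in the side crop at (75–135,165). Touch will have to confirm it. Next I fix positions.

```bash
python3 - <<'E'
from h import *
import pickle
c=pickle.load(open('top.pkl','rb'))
for u,v in ((188,312),(190,385),(292,305),(295,378),(68,315),(728,270),(402,297),(404,370),(614,292),(76,398),(722,352)): print('top',u,v,cast(c,345+(u-2.5)/6,180+(v-2.5)/6,.07).round(4))
c=pickle.load(open('side.pkl','rb'))
for u,v in ((72,168),(135,155),(118,310),(185,297),(145,398),(170,492),(250,473),(48,105),(115,92)): print('side',u,v,cast(c,265+(u-1.5)/4,225+(v-1.5)/4,.07).round(4))
yaw=np.radians(-164.484)
R=np.array([[np.cos(yaw),-np.sin(yaw)],[np.sin(yaw),np.cos(yaw)]])
print(R.T@(np.array([.458,-.072])-[.1471,-.5297]))
E
```

```text
top 188 312 [ 0.4735 -0.0501  0.07  ]
top 190 385 [ 0.4399 -0.0498  0.07  ]
top 292 305 [ 0.4756 -0.0981  0.07  ]
top 295 378 [ 0.442 -0.098  0.07 ]
top 68 315 [0.4733 0.0049 0.07  ]
top 728 270 [ 0.487 -0.302  0.07 ]
top 402 297 [ 0.4782 -0.149   0.07  ]
top 404 370 [ 0.4445 -0.1483  0.07  ]
top 614 292 [ 0.4781 -0.2477  0.07  ]
top 76 398 [0.435  0.0025 0.07  ]
top 722 352 [ 0.449  -0.2966  0.07  ]
side 72 168 [ 0.4421 -0.0495  0.07  ]
side 135 155 [ 0.4769 -0.0492  0.07  ]
side 118 310 [ 0.4475 -0.1455  0.07  ]
side 185 297 [ 0.481  -0.1467  0.07  ]
side 145 398 [ 0.4497 -0.1966  0.07  ]
side 170 492 [ 0.4502 -0.2449  0.07  ]
side 250 473 [ 0.4866 -0.2454  0.07  ]
side 48 105 [4.374e-01 1.000e-04 7.000e-02]
side 115 92 [4.759e-01 2.000e-04 7.000e-02]
[-0.42200766 -0.35785141]
```

move_arm --deltas '[[[-0.035,0,-0.03,0],[-0.07,0,-0.06,0],[-0.105,0,-0.09,0],[-0.14,0,-0.12,0],[-0.175,0,-0.15,0]]]' --claw 0

```text
time: 0.6
ee_pos: [0.2761, -0.337, 0.231]
tcp_rot: [-90.0, -0.0, -164.5]
wrist_force: [1.0, -0.7, 0.3]
opening: 0.0121
```

move_arm --deltas '[[[-0.035,0,-0.03,0],[-0.07,0,-0.06,0],[-0.105,0,-0.09,0],[-0.14,0,-0.12,0],[-0.175,0,-0.15,0]]]'

```text
time: 1.1
ee_pos: [0.4047, -0.1455, 0.2312]
tcp_rot: [-90.0, 0.0, -164.5]
wrist_force: [1.3, -1.0, 1.1]
opening: -0.0001
```

move_arm --deltas '[[[-0.03,0,-0.025,4],[-0.05,0,-0.045,8],[-0.07,0,-0.058,13],[-0.07,0,-0.058,13],[-0.07,0,-0.058,13]]]'

```text
time: 1.6
ee_pos: [0.4559, -0.0725, 0.2309]
tcp_rot: [-90.0, -0.1, -177.3]
wrist_force: [-0.7, -1.3, 0.2]
opening: -0.0
```

move_arm --deltas '[[[-0.003,0.03,0.045,0],[-0.006,0.06,0.09,0],[-0.006,0.09,0.1,0],[-0.006,0.12,0.1,0],[-0.006,0.12,0.1,0]]]'

```text
time: 2.1
ee_pos: [0.4635, -0.173, 0.1074]
tcp_rot: [-90.1, -0.4, -177.6]
wrist_force: [0.2, 0.3, 0.9]
opening: 0.0002
```

```bash
python3 - <<'E'
from h import *
c=camera('wrist'); cv2.imwrite('pics/w1.png',cv2.convertScaleAbs(c['color'],alpha=1.8,beta=10))
d=camera('side')['color'][210:400,240:420]; cv2.imwrite('pics/s1.png',cv2.resize(cv2.convertScaleAbs(d,alpha=1.8,beta=10),None,fx=3,fy=3))
o=get_obs(); print(o['ee_pos'],o['tcp_rot'],o['wrist_force'],c['T'].round(3).tolist())
E
```

```text
[ 0.46580408 -0.17277814  0.11202908] [-9.00061505e+01 -2.04578110e-02 -1.77502669e+02] [ 0.04060652 -1.00218791  1.49336434] [[0.043, -0.953, -0.298, 0.538], [-0.999, -0.042, -0.011, -0.171], [-0.002, 0.299, -0.954, 0.251], [0.0, 0.0, 0.0, 1.0]]
```

View pics/w1.png

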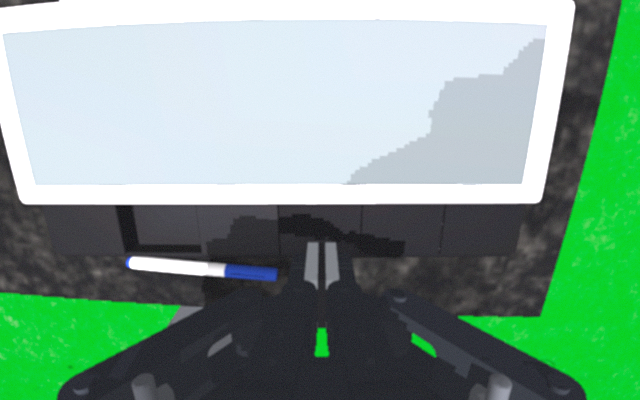

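View pics/s1.png

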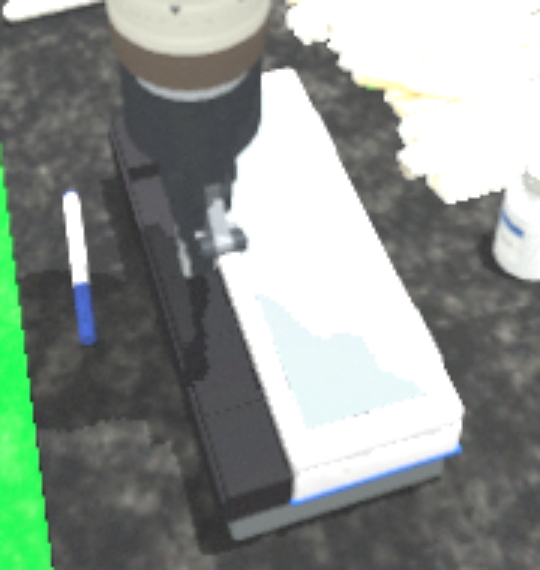

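The wrist view shows the notch second from the left, at columns about 118–200 and rows 205–250; the white edge is at row 204 and the strip's front edge at row 255. The side view shows the fingers over the strip, clear of the white part.

```bash
python3 - <<'E'
from h import *
c=camera('wrist')
for u,v,z in ((35,204,.086),(280,203,.086),(535,203,.086),(280,256,.068),(440,255,.068),(120,255,.068),(118,235,.07),(200,235,.07),(278,235,.07),(361,235,.07),(444,230,.07)): print(u,v,cast(c,u,v,z).round(4))
E
```

```text
35 204 [ 0.4766 -0.0037  0.086 ]
280 203 [ 0.4838 -0.1499  0.086 ]
535 203 [ 0.4903 -0.296   0.086 ]
280 256 [ 0.4416 -0.1479  0.068 ]
440 255 [ 0.4466 -0.2529  0.068 ]
120 255 [ 0.4365 -0.04    0.068 ]
118 235 [ 0.4521 -0.0423  0.07  ]
200 235 [ 0.4549 -0.0969  0.07  ]
278 235 [ 0.4573 -0.1468  0.07  ]
361 235 [ 0.4596 -0.1993  0.07  ]
444 230 [ 0.4652 -0.2518  0.07  ]
```

move_arm --deltas '[[[0,0.015,0,0],[0,0.03,0,0],[0,0.036,0,0],[0,0.036,0,0],[0,0.036,0,0]]]'

```text
time: 2.75
ee_pos: [0.4664, -0.1722, 0.0753]
tcp_rot: [-90.0, -0.0, -177.5]
wrist_force: [-0.5, -0.6, 0.7]
opening: -0.0
```

move_arm --deltas '[[[0,0.001,0,0],[0,0.002,0,0],[0,0.003,0,0],[0,0.003,0,0]]]'

```text
time: 3.15
ee_pos: [0.4664, -0.1723, 0.0722]
tcp_rot: [-90.0, -0.0, -177.5]
wrist_force: [-0.7, 0.5, -0.0]
opening: 0.0001
```

move_arm --deltas '[[[0,0.0005,0,0],[0,0.001,0,0],[0,0.001,0,0]]]'

```text
time: 3.45
ee_pos: [0.4664, -0.1723, 0.0712]
tcp_rot: [-90.0, -0.0, -177.5]
wrist_force: [-0.1, -0.6, 0.3]
opening: 0.0
```

move_arm --deltas '[[[0,0.0005,0,0],[0,0.001,0,0],[0,0.001,0,0]]]'

```text
time: 3.75
ee_pos: [0.4664, -0.1723, 0.0702]
tcp_rot: [-90.0, -0.0, -177.5]
wrist_force: [0.6, 0.1, -0.5]
opening: 0.0002
```

move_arm --deltas '[[[0,0.0003,0,0],[0,0.0005,0,0],[0,0.0005,0,0]]]'

```text
time: 4.05
ee_pos: [0.4665, -0.1723, 0.0701]
tcp_rot: [-90.0, 0.0, -177.5]
wrist_force: [-2.5, 0.1, 4.5]
opening: -0.0001
```

move_arm --deltas '[[[0,-0.0001,-0.006,0],[0,-0.0001,-0.014,0],[0,-0.0001,-0.022,0],[0,-0.0001,-0.03,0],[0,-0.0001,-0.03,0]]]'

```text
time: 4.55
ee_pos: [0.4652, -0.1408, 0.07]
tcp_rot: [-90.1, 0.0, -177.4]
wrist_force: [-1.0, 3.4, 5.0]
opening: 0.0002
```

move_arm --deltas '[[[0,0,-0.006,0],[0,0,-0.014,0],[0,0,-0.022,0],[0,0,-0.03,0],[0,0,-0.03,0]]]'

```text
time: 5.05
ee_pos: [0.4638, -0.1111, 0.07]
tcp_rot: [-90.1, 0.0, -177.4]
wrist_force: [-0.4, 1.6, 5.5]
opening: 0.0004
```

move_arm --deltas '[[[0,0,-0.006,0],[0,0,-0.012,0],[0,0,-0.018,0],[0,0,-0.022,0],[0,0,-0.022,0]]]'

```text
time: 5.55
ee_pos: [0.4624, -0.0894, 0.0694]
tcp_rot: [-90.1, -0.1, -177.4]
wrist_force: [0.3, 0.9, -0.0]
opening: 0.0
```

Force vanished past y≈-0.097, so the notch edge is felt. Next I centre over the notch and go down.

move_arm --deltas '[[[0.0005,0,-0.006,0],[0.001,0,-0.012,0],[0.001,0,-0.016,0],[0.001,0,-0.016,0]]]'

```text
time: 5.95
ee_pos: [0.461, -0.0738, 0.0698]
tcp_rot: [-90.0, -0.0, -177.4]
wrist_force: [-0.0, -0.4, -0.1]
opening: -0.0001
```

move_arm --deltas '[[[0,0.002,0,0],[0,0.004,0,0],[0,0.006,0,0],[0,0.008,0,0],[0,0.008,0,0]]]'

```text
time: 6.45
ee_pos: [0.4609, -0.0745, 0.0615]
tcp_rot: [-90.0, -0.0, -177.5]
wrist_force: [-0.5, 0.5, -0.1]
opening: 0.0001
```

move_arm --deltas '[[[0,0.001,0,0],[0,0.002,0,0],[0,0.003,0,0],[0,0.003,0,0]]]'

```text
time: 6.85
ee_pos: [0.4611, -0.0744, 0.0588]
tcp_rot: [-90.0, -0.0, -177.5]
wrist_force: [0.1, -0.1, 0.8]
opening: -0.0002
```

move_arm --deltas '[[[0,0.0005,0,0],[0,0.001,0,0],[0,0.0015,0,0],[0,0.002,0,0],[0,0.002,0,0]]]'

```text
time: 7.35
ee_pos: [0.4612, -0.0745, 0.0574]
tcp_rot: [-90.0, 0.0, -177.5]
wrist_force: [-2.7, 0.3, 5.3]
opening: -0.0002
```

move_arm --deltas '[[[0,0.0005,0,0],[0,0.001,0,0],[0,0.0015,0,0],[0,0.002,0,0],[0,0.002,0,0]]]'

```text
time: 7.85
ee_pos: [0.4612, -0.0744, 0.0553]
tcp_rot: [-90.0, 0.0, -177.5]
wrist_force: [-2.2, -0.0, 5.1]
opening: -0.0007
```

move_arm --deltas '[[[0,0.0005,0,0],[0,0.001,0,0],[0,0.0015,0,0],[0,0.002,0,0],[0,0.002,0,0]]]'

```text
time: 8.35
ee_pos: [0.4612, -0.0744, 0.0532]
tcp_rot: [-90.0, 0.0, -177.5]
wrist_force: [-1.0, 0.2, 5.4]
opening: 0.0
```

Pressing steadily at about 5 N; the stop is expected near z = 0.050.

move_arm --deltas '[[[0,0.0005,0,0],[0,0.001,0,0],[0,0.0015,0,0],[0,0.002,0,0],[0,0.002,0,0]]]'

```text
time: 8.85
ee_pos: [0.4612, -0.0745, 0.0512]
tcp_rot: [-90.0, 0.0, -177.5]
wrist_force: [-2.3, 0.1, 4.5]
opening: 0.0001
```

move_arm --deltas '[[[0,0.0003,0,0],[0,0.0006,0,0],[0,0.0009,0,0],[0,0.0009,0,0]]]'

```text
time: 9.25
ee_pos: [0.4612, -0.0744, 0.0503]
tcp_rot: [-90.0, 0.0, -177.5]
wrist_force: [-1.7, 0.2, 5.8]
opening: -0.0003
```

move_arm --deltas '[[[0,0.0002,0,0],[0,0.0004,0,0],[0,0.0004,0,0]]]'

```text
time: 9.55
ee_pos: [0.4612, -0.0745, 0.05]
tcp_rot: [-90.0, 0.0, -177.5]
wrist_force: [-1.8, -0.1, 7.1]
opening: -0.0
```

move_arm --deltas '[[[0,0.0002,0,0],[0,0.0004,0,0],[0,0.0004,0,0]]]'

```text
time: 9.85
ee_pos: [0.4612, -0.0744, 0.05]
tcp_rot: [-90.0, 0.0, -177.5]
wrist_force: [-3.9, 0.4, 9.7]
opening: 0.0002
```

move_arm --deltas '[[[0,0.0002,0,0],[0,0.0004,0,0],[0,0.0004,0,0]]]'

```text
time: 10.15
ee_pos: [0.4613, -0.0745, 0.05]
tcp_rot: [-90.0, 0.1, -177.5]
wrist_force: [-5.4, 0.9, 12.4]
opening: -0.0001
```

At the stop: z stays at 0.0500 while the force rises. Now straight up and away.

move_arm --deltas '[[[0,-0.003,0,0],[0,-0.013,0,0],[0,-0.028,0,0],[0,-0.055,0,0],[0,-0.09,0,0]]]'

```text
time: 10.65
ee_pos: [0.4605, -0.0743, 0.1397]
tcp_rot: [-90.0, -0.1, -177.5]
wrist_force: [0.9, -0.6, 0.5]
opening: -0.0003
```

move_arm --deltas '[[[0,-0.04,0,0],[0,-0.08,0,0],[0.03,-0.09,0.04,0],[0.06,-0.09,0.08,0],[0.08,-0.09,0.12,0]]]'

```text
time: 11.15
ee_pos: [0.3854, -0.1987, 0.2309]
tcp_rot: [-89.9, 0.1, -177.4]
wrist_force: [1.0, 0.1, -0.1]
opening: 0.0001
```

move_arm --deltas '[[[0.01,0,0.045,0],[0.02,0,0.09,0],[0.04,0,0.13,0],[0.06,0,0.17,0],[0.06,0,0.17,0]]]'

```text
time: 11.65
ee_pos: [0.3319, -0.374, 0.2291]
tcp_rot: [-90.0, -0.0, -177.8]
wrist_force: [-0.4, 0.5, 0.3]
opening: -0.0
```

```bash
python3 - <<'E'
from h import *
import pickle
for n,(x0,y0,x1,y1) in (('side',(240,210,420,400)),('top',(180,130,500,280))):
    c=camera(n); a=c['color']; b=pickle.load(open(n+'.pkl','rb'))['color']
    cv2.imwrite(f'pics/f_{n}.png',np.hstack([cv2.resize(i[y0:y1,x0:x1],None,fx=2 if n=='side' else 1.2,fy=2 if n=='side' else 1.2) for i in (b,a)]))
o=get_obs(); print(o['time'],o['ee_pos'],o['wrist_force'])
E
```

```text
11.75 [ 0.33345754 -0.37093428  0.22937237] [ 0.30227519  0.16033451 -0.59193061]
```

View pics/f_side.png

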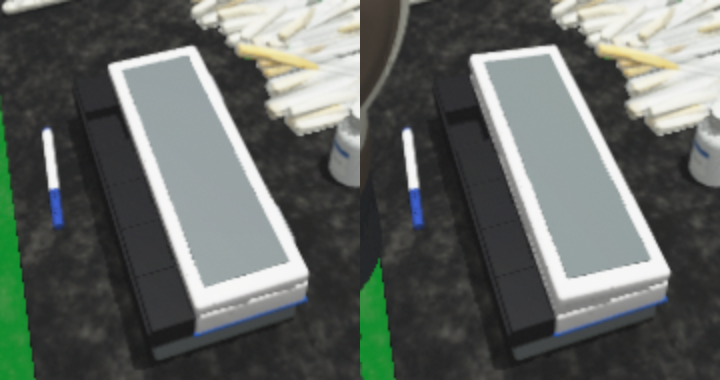

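View pics/f_top.png

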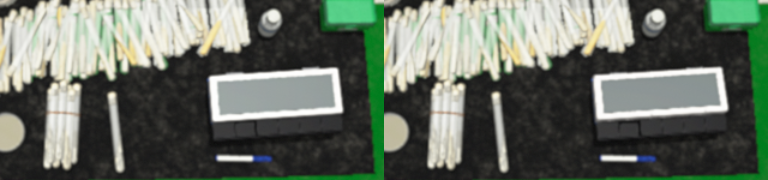

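The after pictures (right halves) show the lid raised, with a gap under its front edge, and a deeper notch. The marker, bottle, tube and bundle have not moved.

```bash
python3 -c "
from workcell import job_done; print(job_done())"
```

```text
the job is handed in; nothing more can be done
None
```

The case's catch is open: the release is pressed fully down, the lid stands ajar, and the job is handed in with the arm clear.

- **Finding the notch:** I slid the shut fingertips lightly along the black strip at about 5 N, over the two segments at y = -25 and +25 mm. Contact was lost at the notch, the segment at y = +75 mm, which is where the pictures had suggested it was.
- **Pressing the release:** I pressed the plate straight down from about z = 58 mm to 50 mm with about 5 N. At the stop the height held at 50.0 mm while the force rose to 12.4 N, so I eased off and went straight up.
- **Last checks:** Before-and-after side pictures show the lid raised and the release lowered. The marker, bottle, tube and bundle look unmoved; the dish is only partly in the top crop and looks unmoved there. The wrist force read under 1 N at 11.75 s.
- **Disagreements:** The camera views differed by 2–5 mm on where the strip lies in x, which was within the clearance. I did not measure the lid angle itself.

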